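# Pack the fitting kit into its foam tray

### The job

Pack the fitting kit for the next job: put the tape measure, the green bit box and the cork sanding block into the tray, each lying flat and right way up on the floor of its own foam pocket (tape measure in the yellow-floored pocket, bit box in the green one, sanding block in the red one). The tape dispenser and the two wooden offcuts do not belong to the kit: leave them where they are.

Things in the scene. Friction and masses are not known exactly. Their poses are not given: they have to be found in the camera images.
- kit_tray: fixed shallow plywood tray, 156 mm (its x) by 330 mm (its y), 24 mm high with rim, that carries the three foam inlays side by side along its y, 104 mm apart, their long sides across it; which is where varies. The foam is flush with the rim, 24 mm above the cabinet top. Origin: centre of its underside, z up.
- inlay_yellow: fixed foam inlay in the tray for the tape measure: dark top layer 104x139 mm, yellow floor seen in a rectangular pocket 88 mm (its x) by 104 mm (its y) in the middle, 12 mm deep, walls straight, with a 32 mm finger notch in the middle of each long wall. Origin: centre of its underside; the pocket's floor is 6 mm and the foam's top 18 mm above it. z up, y along the long side.
- inlay_green: fixed foam inlay in the tray for the bit box: dark top layer 104x139 mm, green floor seen in a rectangular pocket 68 mm (its x) by 93 mm (its y) in the middle, 12 mm deep, walls straight, with a 32 mm finger notch in the middle of each long wall. Origin: centre of its underside; the pocket's floor is 6 mm and the foam's top 18 mm above it. z up, y along the long side.
- inlay_red: fixed foam inlay in the tray for the sanding block: dark top layer 104x139 mm, red floor seen in a rectangular pocket 81 mm (its x) by 124 mm (its y) in the middle, 12 mm deep, walls straight, with a 32 mm finger notch in the middle of each long wall. Origin: centre of its underside; the pocket's floor is 6 mm and the foam's top 18 mm above it. z up, y along the long side.
- tape_measure: loose black tape measure with an orange patch on top, lying flat, 71x87x36 mm (x, y, z) over all; belongs to the kit. Origin: centre of the underside of that bounding box, z up. The case spans x -30 to 36 mm, y -24 to 44 mm, z 1 to 33 mm; the thin hook sticks out at the -y end. Grip the case across x (66 mm wide) near y = +10 mm. About 0.28 kg.
- bit_box: loose closed green box with a dark seam, 51x76x50 mm (x, y, z), solid; belongs to the kit. Origin: centre of its underside, z up. Grip across x (51 mm). About 0.2 kg.
- sanding_block: loose brown cork sanding block, 64x107x31 mm (x, y, z); belongs to the kit. Origin: centre of its underside, z up. Grip across x (64 mm). About 0.07 kg.
- tape_dispenser: loose tape dispenser, black stand with a red roll, 50x90x70 mm (x, y, z); does not belong, leave alone. Origin: centre of its underside, z up.
- long_offcut: loose pale wooden offcut, 45x120x30 mm (x, y, z); does not belong, leave alone. Origin: centre of its underside, z up.
- short_offcut: loose pale wooden offcut, 50x70x44 mm (x, y, z); does not belong, leave alone. Origin: centre of its underside, z up.
Things that resemble listed ones, but are neither listed nor needed, are in the scene too. There is more than one size of the bit_box; the one meant has the size given above.

How it is judged (in metres and radians):
At the end, for the whole second after the job is handed in: Tape measure, bit box and sanding block rest on the floor of their own pockets (yellow, green, red): within 14 mm of its centre in x and y, 5 mm in height, upright within 0.1 rad, either way round. Dispenser and both offcuts within 30 mm of where they stood (x of tape_measure in the frame of inlay_yellow between -0.014 and 0.014 m and y of tape_measure in the frame of inlay_yellow between -0.014 and 0.014 m and z of tape_measure in the frame of inlay_yellow between 0.002 and 0.011 m and angle between each of tape_measure, bit_box, sanding_block's own z axis and vertical below 0.1 rad and linear speed of each of tape_measure, bit_box, sanding_block below 0.02 m/s and x of bit_box in the frame of inlay_green between -0.014 and 0.014 m and y of bit_box in the frame of inlay_green between -0.014 and 0.014 m and z of bit_box in the frame of inlay_green between 0.002 and 0.011 m and x of sanding_block in the frame of inlay_red between -0.014 and 0.014 m and y of sanding_block in the frame of inlay_red between -0.014 and 0.014 m and z of sanding_block in the frame of inlay_red between 0.002 and 0.011 m and distance of each of tape_dispenser, long_offcut, short_offcut from where it was at the start of the episode below 0.03 m); the robot touches nothing.
It fails at once if the tape dispenser is moved by more than 30 mm (distance of tape_dispenser from where it was at the start of the episode above 0.03 m).
It fails at once if the long offcut is moved by more than 30 mm (distance of long_offcut from where it was at the start of the episode above 0.03 m).
It fails at once if the short offcut is moved by more than 30 mm (distance of short_offcut from where it was at the start of the episode above 0.03 m).
It also fails if it takes over 80 s, if anything falls off the work surface, if the arm or the gripper's body presses on something with over 40 N, if the wrist force passes 120 N, or if a joint passes its speed limit or range.

### The arm

A 6-joint arm with a two-finger parallel gripper is mounted at the origin on a cart in front of the work surface, level with it; the furniture and walls round the work are solid. World frame = base frame: x ahead of the robot, y to its left, z up, the work surface at z = 0. Lengths are in mm, angles in rad, forces in N, time in s.
With the tool pointing down it reaches from about 275 to 850 mm from the base axis. Payload 5.2 kg.
Tool frame: the origin (TCP) lies midway between the tips of the shut fingers; the grasp point (between the pads) lies bot.pinch_z behind it (bot.pinch_z is the distance from the TCP to the grasp point, in mm); z points along the fingers, y is the direction in which the jaws open and shut (so a half turn about z gives the same grasp; the last joint's range is limited). The gripper opens to 85 mm and grips with 20 to 120 N. Pads are 22 mm wide; open, the fingers measure 114 mm over their backs; the gripper's body (76 mm by 85 mm) begins 54 mm behind the grasp point. The pads swing forward as they close: fully open they stand 13 mm farther back than shut.
Start: joints at [-1.423, 0.259, 1.535, -0, 1.348, -0.203], TCP at [189.028, -516.501, 231.31] pointing down, gripper open.
Joint ranges: [-3.14, 3.14], [-0.91, 2.08], [0.19, 2.58], [-1.22, 4.36], [0.22, 2.71], [-3.12, 3.12]. Speed limits (rad/s): [2.57, 2.57, 3.14, 3.14, 3.14, 3.14].

### API

Orientations are given as a unit quaternion [w, x, y, z].
In Python, from cell import bot gives the robot as it stands. The module is installed in compiled form; this text tells all that it offers.
- The arm moves only by the tool send_rows, never from a script. Its argument "deltas" is a list of rows, each a list of 7 numbers: the shift along the tool's x, y, z in mm, then the turn, a rotation vector about the tool's x, y, z in degrees, then the finger opening in mm, from 0 to 85.4. A call has 1 to 12 rows; each row shifts and turns the commanded pose from where the row before left it, along the tool's axes as they then stand; what a row does not reach is not made up. A row lasts 1/10 s, in which the tool goes at most 50 mm and 8.59 degrees, less where a joint would pass 70% of its speed; a pose out of reach is approached as far as the arm can. A call is refused whole if a number of a shift passes 50 or a number of a turn 8.59, either way. A call with a gripper value outside its range is refused whole. The fingers move at their own pace and stop on an object; "force" is the grip in N (left out, the last holds). Time passes only in rows, so rows that do not move let the fingers close. It gives the time, the measured TCP pose, the force and the opening at its end, in the units of the state.
- bot.state(): the state, without advancing time (a new reading comes with each control period).
- bot.capture(name): name is "side" or "top" or "wrist"; returns the picture (400x640x3 uint8, red, green, blue); there is no depth.
- bot.camera_params(name): a dict with "camera_matrix" (3x3 intrinsics, pixels), "eye" and "attitude" of the camera in the world. Camera axes: x right, y down, z forward; pixel columns grow to the right and rows downward; lengths in mm; the calibration is good to about 2 mm. A picture is of the moment at which its call begins: read the wrist's pose just before it. camera_params takes no time and is no camera call; for the wrist camera it gives the pose at the moment of the call.
- bot.finish_job(): hands the job in, once; it reports no verdict.
Trained networks look in the newest picture that a camera, given by its name, has taken for a name from the list of things; names that differ only in an ending like _2 or _b are one class to them, and where a whole thing is asked for, a point or a joint stands for the part that bears it (a point fixed in the world has none). Each returns a list of dicts, best first, with "p" (0 to 1); they miss things now and then, are a little off and sometimes report something else, mostly with a low value. They report only what shows in the picture. A call takes as long as a camera call. They do not tell look-alikes from the thing itself.
- bot.spot_in(query, camera): "bbox" ([left, top, right, bottom] in pixels, round what is visible of it).
- bot.landmark_of(query, camera): "xy" ([column, row] in pixels: a listed point, or the origin of a listed thing).
The state is a dict: "clock": time; "joint_positions": joint angles; "joint_velocities": joint speeds; "tau": joint torques, N m; "position": TCP position; "eef_rot": TCP orientation; "force": force on the tool from outside, world axes, zero at the start; "ft_torque": the same for the moment, N m; "gripper_width": opening from 0.0 (shut) to 1.0 (fully open).
Only numpy, scipy, OpenCV 4.12 (cv2) and the standard library are available. Lean on these libraries where they do the work, as an engineer would, in place of code of your own. Each camera call takes 0.05 s, during which the arm holds its last target. There are 200 camera calls.

## Working session

There is one attempt and no reset: what is moved stays moved. The work goes in short steps, Python scripts to look and compute and a tool call to move; the robot and the scene stay as the last step left them, time stands still between calls to the robot, and variables do not carry over. Pictures are saved under pics/ and viewed, about 12 in all and at most 16, crops included, and the job is handed in when it is done.

Besides the shell and the picture viewer there is one more tool, called as name([rows], argument=value, ...), one row to a line, values as JSON. send_rows: Moves the arm, as the interface text tells. Its arguments: {"type":"object","properties":{"deltas":{"type":"array"},"force":{"type":"number"}},"required":["deltas"]}

```bash
mkdir -p pics; cat > h.py <<'E'
from cell import bot
import numpy as np, cv2
from scipy.spatial.transform import Rotation as R
def rot(a):
    a=np.array(a,float)
    return a if a.shape==(3,3) else R.from_quat(a,scalar_first=True).as_matrix()
def ray(cam,uv,z,cp=None):
    cp=cp or bot.camera_params(cam)
    d=rot(cp["attitude"])@np.linalg.solve(np.array(cp["camera_matrix"]),[uv[0],uv[1],1])
    e=np.array(cp["eye"]); return e+d*(z-e[2])/d[2]
def proj(cam,P,cp=None):
    cp=cp or bot.camera_params(cam)
    q=np.array(cp["camera_matrix"])@(rot(cp["attitude"]).T@(np.array(P,float)-cp["eye"]))
    return q[:2]/q[2]
def snap(cam,name):
    im=bot.capture(cam); cv2.imwrite(f"pics/{name}.png",im[:,:,::-1]); return im
E
python3 - <<'E'
from h import *
np.set_printoptions(precision=1,suppress=True)
print(bot.state(),bot.pinch_z)
for c in("top","side","wrist"): print(c,bot.camera_params(c))
snap("top","top0");
for n in "kit_tray inlay_yellow inlay_green inlay_red tape_measure bit_box sanding_block tape_dispenser long_offcut short_offcut".split():
    for r in bot.landmark_of(n,"top")[:3]: print(n,round(r["p"],2),r["xy"],ray("top",r["xy"],0)[:2])
snap("side","side0")
print(bot.state()["clock"])
E
```

```text
{'clock': 0.0, 'joint_positions': array([-1.4,  0.3,  1.5,  0. ,  1.3, -0.2]), 'joint_velocities': array([-0.,  0.,  0.,  0., -0.,  0.]), 'tau': array([  0. , -44.6, -29.1,  -0. ,   0. ,  -0. ]), 'position': array([ 188.9, -516. ,  230.5]), 'eef_rot': array([-0. ,  1. ,  0.2,  0. ]), 'force': array([-0.4, -0.7, -0.3]), 'ft_torque': array([-0., -0.,  0.]), 'gripper_width': 1.002577759973867} 18.700000000000003
top {'camera_matrix': array([[419.3,   0. , 321.8],
       [  0. , 419.3, 195.8],
       [  0. ,   0. ,   1. ]]), 'eye': array([ 380.8,  -20.5, 1120. ]), 'attitude': array([ 0.1, -0.7,  0.7, -0. ])}
side {'camera_matrix': array([[373.3,   0. , 323.1],
       [  0. , 373.3, 198.3],
       [  0. ,   0. ,   1. ]]), 'eye': array([369.6, 712.6, 540.5]), 'attitude': array([ 0.1, -0.1,  0.9, -0.5])}
wrist {'camera_matrix': array([[326.5,   0. , 323.2],
       [  0. , 326.5, 200.6],
       [  0. ,   0. ,   1. ]]), 'eye': array([ 251.3, -493.8,  374.4]), 'attitude': array([ 0.1,  0.8, -0.6, -0.1])}
inlay_yellow 0.68 [354.5, 157.5] [631.3 -91.5]
inlay_green 0.82 [315.8, 153.2] [643.6  14. ]
inlay_green 0.57 [352.4, 229.6] [435.4 -84.1]
inlay_red 0.72 [277.7, 150.0] [652.8 118.3]
tape_measure 0.81 [216.0, 161.5] [621.1 286.9]
bit_box 0.71 [410.9, 262.7] [ 348.5 -237.1]
bit_box 0.62 [401.5, 225.2] [ 447.1 -214.7]
bit_box 0.6 [376.6, 267.0] [ 337.2 -146.9]
sanding_block 0.83 [236.7, 235.5] [419.6 224.6]
tape_dispenser 0.71 [429.4, 162.9] [ 615.8 -294.1]
long_offcut 0.64 [288.3, 232.0] [429.   86.8]
short_offcut 0.86 [352.9, 229.6] [435.4 -85.4]
0.6
```

View pics/top0.png

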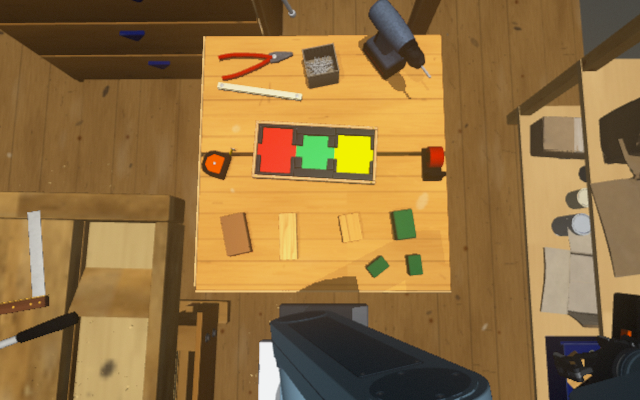

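View pics/side0.png

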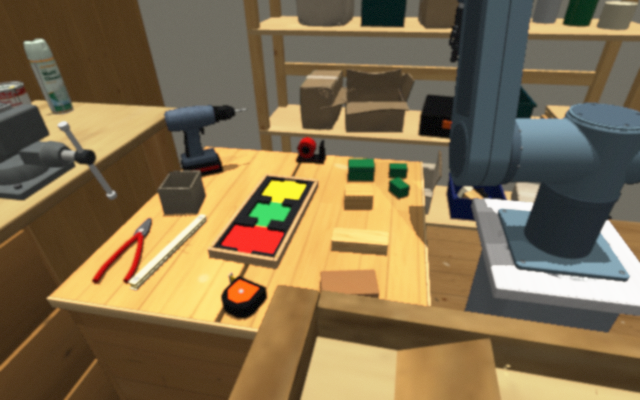

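Top view (up = +x, left = +y): tray at (315,152), with red/green/yellow pockets from left to right. Tape measure at (216,163), cork at (236,234), big green box at (403,224) and two smaller look-alikes at (376,267) and (414,264). Dispenser is at (433,163) and the offcuts at (288,235) and (349,227). The side view agrees. Next I measure by colour.

```bash
python3 - <<'E'
from h import *
np.set_printoptions(precision=1,suppress=True)
im=cv2.imread("pics/top0.png"); hsv=cv2.cvtColor(im,cv2.COLOR_BGR2HSV)
def seg(name,lo,hi,box,z,n=1,inv=False):
    l,t,r,b=box
    m=cv2.inRange(hsv[t:b,l:r],np.array(lo),np.array(hi))
    cs=cv2.findContours(m,cv2.RETR_EXTERNAL,cv2.CHAIN_APPROX_NONE)[0]
    for c in sorted(cs,key=cv2.contourArea)[::-1][:n]:
        c=c.reshape(-1,2)+[l,t]
        P=np.array([ray("top",p,z)[:2] for p in c]).astype(np.float32)
        (cx,cy),(w,h),a=cv2.minAreaRect(P); bx=cv2.boxPoints(((cx,cy),(w,h),a))
        e=[bx[1]-bx[0],bx[2]-bx[1]]; L=max(e,key=np.linalg.norm)
        print(name,"c",np.array([cx,cy]),"size",w,h,"long dir deg from +x",np.degrees(np.arctan2(L[1],L[0]))%180)
for p in [(236,234),(316,153),(403,224),(403,238),(277,150),(354,155),(214,163),(228,180),(288,236)]: print(p,hsv[p[1],p[0]])
G=([40,100,20],[85,255,255])
seg("green boxes",*G,(360,200,440,285),50,3)
seg("gfloor",*G,(290,120,345,190),6)
seg("red",[0,200,100],[8,255,255],(250,115,310,190),6)
seg("yel",[22,180,120],[35,255,255],(325,120,385,190),6)
seg("cork",[0,60,40],[13,200,160],(210,195,262,270),31)
seg("tape orange",[3,200,150],[14,255,255],(190,140,245,190),36)
big=cv2.resize(im[110:290,190:460],None,fx=2.9,fy=2.9,interpolation=cv2.INTER_CUBIC); cv2.imwrite("pics/top0b.png",big)
E
```

```text
(236, 234) [ 15 164 187]
(316, 153) [ 64 150 221]
(403, 224) [ 54 134 124]
(403, 238) [ 48 136 107]
(277, 150) [  4 209 245]
(354, 155) [ 30 255 242]
(214, 163) [ 22  13 224]
(228, 180) [ 18 170 236]
(288, 236) [ 22 137 244]
green boxes c [ 447.2 -212.9] size 71.3855209350586 46.869503021240234 long dir deg from +x 7.9169164
green boxes c [ 345.6 -236.8] size 48.014225006103516 31.325668334960938 long dir deg from +x 6.004251
green boxes c [ 340.7 -143.2] size 30.491275787353516 47.94005584716797 long dir deg from +x 128.10217
gfloor c [645.7  16.7] size 102.98702239990234 93.32122802734375 long dir deg from +x 86.12685
red c [652.1 122.4] size 102.38735961914062 122.95848846435547 long dir deg from +x 175.58739
yel c [640.  -88.4] size 105.73397064208984 103.93495178222656 long dir deg from +x 86.97271
cork c [466.7 197.4] size 0.0 0.0 long dir deg from +x 0.0
tape orange c [609.7 283. ] size 45.88113784790039 47.52501678466797 long dir deg from +x 163.44588
```

View pics/top0b.png

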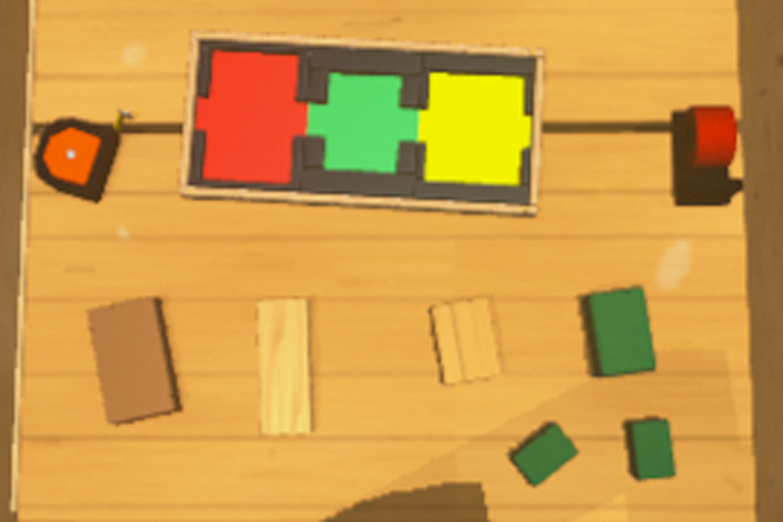

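```bash
cat >> h.py <<'E'
def go(x,y,z,jaw):
    """jaw = world direction of tool y in deg (mod 180). prints tool-frame translation (before turning) and yaw about tool z"""
    s=bot.state(); T=rot(s["eef_rot"]); p=np.array(s["position"])
    cur=np.degrees(np.arctan2(T[1,1],T[0,1]))
    d=(jaw-cur+90)%180-90
    sg=np.sign(T[2,2])
    tilt=np.degrees(R.from_matrix(T.T@np.c_[[0,0,0],[0,0,0],[0,0,0]] if 0 else np.eye(3)).magnitude())
    print("clk %.2f"%s["clock"],"pos",p.round(1),"jaw %.1f"%cur,"j6 %.2f"%s["joint_positions"][5],"grip %.3f"%s["gripper_width"],"F",np.round(s["force"],1))
    print("tool shift",(T.T@(np.array([x,y,z])-p)).round(1),"yaw about tool z %.1f"%(d*sg),"| down axis err",T[:,2].round(3))
E
python3 - <<'E'
from h import *
go(440,-213,230,98)
cp=bot.camera_params("wrist");T=rot(bot.state()["eef_rot"])
print("cam in tool",T.T@(np.array(cp["eye"])-bot.state()["position"]), T.T@rot(cp["attitude"]))
E
```

```text
clk 0.60 pos [ 189.  -516.5  231.3] jaw -69.9 j6 -0.20 grip 0.996 F [ 0.5 -0.1  0.1]
tool shift [ 340.  -198.8    1.3] yaw about tool z 12.1 | down axis err [-0. -0. -1.]
cam in tool [  66.26398161    0.37610746 -143.87192269] [[ 7.60103623e-04 -9.64407394e-01 -2.64419743e-01]
 [ 9.99999652e-01  8.24165131e-04 -1.31335082e-04]
 [ 3.44586056e-04 -2.64419551e-01  9.64407685e-01]]
```

send_rows([
  [20, -12, 0, 0, 0, 0, 85],
  [34, -20, 0, 0, 0, 0, 85],
  [36, -21, 0, 0, 0, 0, 85],
  [36, -21, 0, 0, 0, 0, 85],
  [36, -21, 10, 0, 0, 0, 85],
  [36, -21, 15, 0, 0, 0, 85],
  [36, -21, 15, 0, 0, 0, 85],
  [36, -21, 15, 0, 0, 0, 85],
  [36, -21, 15, 0, 0, 0, 85],
  [34, -20, 15, 0, 0, 0, 85],
  [0, 0, 5, 0, 0, 6, 85],
  [0, 0, 0, 0, 0, 6, 85],
], force=50)

```text
clock: 1.8
position: [440.2, -210.9, 140.3]
eef_rot: [-0.001, 0.998, 0.07, -0.001]
force: [0.3, -0.8, 0.3]
gripper_width: 0.999
```

```bash
cat >> h.py <<'E'
def wseg(name,img,lo,hi,z,n=1,roi=None):
    """segment saved wrist picture on horizontal plane z; uses present wrist pose"""
    hsv=cv2.cvtColor(img,cv2.COLOR_RGB2HSV); m=cv2.inRange(hsv,np.array(lo),np.array(hi))
    m=cv2.morphologyEx(m,cv2.MORPH_CLOSE,np.ones((5,5))) 
    cp=bot.camera_params("wrist"); out=[]
    for c in sorted(cv2.findContours(m,cv2.RETR_EXTERNAL,cv2.CHAIN_APPROX_NONE)[0],key=cv2.contourArea)[::-1][:n]:
        c=c.reshape(-1,2)
        P=np.array([ray("wrist",p,z,cp)[:2] for p in c]).astype(np.float32)
        (cx,cy),(w,h),a=cv2.minAreaRect(P); bx=cv2.boxPoints(((cx,cy),(w,h),a))
        L=max([bx[1]-bx[0],bx[2]-bx[1]],key=np.linalg.norm)
        ang=(np.degrees(np.arctan2(L[1],L[0]))+90)%180-90
        print(name,"c %.1f %.1f size %.1f %.1f longdir %.1f"%(cx,cy,w,h,ang),"px",c.mean(0).round(),"touch" if c.min()<2 or c[:,0].max()>637 or c[:,1].max()>397 else "")
E
python3 - <<'E'
from h import *
im=snap("wrist","w1"); go(447,-213,16,98)
wseg("box",im,[40,100,20],[85,255,255],50,3)
E
```

```text
clk 1.85 pos [ 440.2 -211.7  140.8] jaw -82.3 j6 0.76 grip 0.996 F [-0.3 -0.6 -0. ]
tool shift [  6.7   2.3 124.8] yaw about tool z -0.3 | down axis err [-0.001  0.001 -1.   ]
box c 450.1 -215.6 size 73.0 48.0 longdir 7.9 px [330. 188.] 
box c 357.0 -239.9 size 47.3 30.7 longdir 5.3 px [344. 304.] 
box c 356.0 -150.4 size 36.6 49.0 longdir -52.3 px [240. 293.]
```

View pics/w1.png

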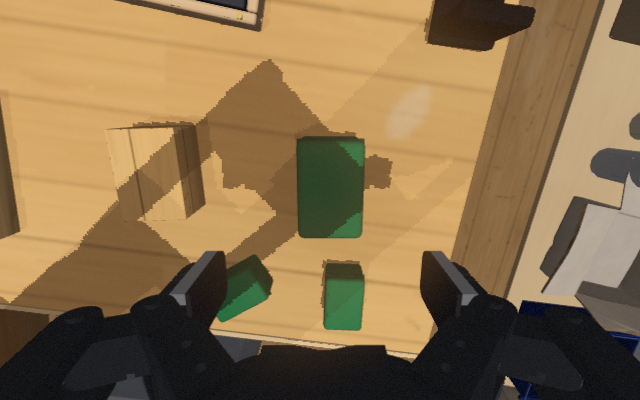

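The box (cols 297–364, rows 138–238) is clear of its neighbours, and the fingers straddle it well. I'll descend now.

send_rows([
  [9, 5, 15, 0, 0, 0, 85],
  [0, 0, 25, 0, 0, 0, 85],
  [0, 0, 25, 0, 0, 0, 85],
  [0, 0, 25, 0, 0, 0, 85],
  [0, 0, 20, 0, 0, 0, 85],
  [0, 0, 15, 0, 0, 0, 85],
  [0, 0, 0, 0, 0, 0, 85],
  [0, 0, 0, 0, 0, 0, 40],
  [0, 0, 0, 0, 0, 0, 40],
  [0, 0, 0, 0, 0, 0, 40],
  [0, 0, 0, 0, 0, 0, 40],
  [0, 0, 0, 0, 0, 0, 40],
], force=50)

```text
clock: 3.05
position: [450.3, -217.0, 17.6]
eef_rot: [0.001, 0.997, 0.071, 0.001]
force: [-0.7, 0.8, 7.8]
gripper_width: 0.59
```

```bash
python3 - <<'E'
from h import *
go(645,17,140,-93.3)
E
```

```text
clk 3.05 pos [ 450.3 -217.    17.6] jaw -81.9 j6 0.76 grip 0.590 F [-0.7  0.8  7.8]
tool shift [ 225.9 -204.  -122.4] yaw about tool z 11.4 | down axis err [ 0.002 -0.001 -1.   ]
```

send_rows([
  [0, 0, -20, 0, 0, 0, 40],
  [0, 0, -35, 0, 0, 0, 40],
  [0, 0, -35, 0, 0, 0, 40],
  [15, -14, -30, 0, 0, 0, 40],
  [30, -28, 0, 0, 0, 0, 40],
  [34, -30, 0, 0, 0, 0, 40],
  [34, -30, 0, 0, 0, 0, 40],
  [34, -30, 0, 0, 0, 0, 40],
  [34, -30, 0, 0, 0, 0, 40],
  [30, -28, 0, 0, 0, 0, 40],
  [15, -14, 0, 0, 0, 5.5, 40],
  [0, 0, 0, 0, 0, 5.5, 40],
])

```text
clock: 4.25
position: [645.9, 20.5, 135.9]
eef_rot: [-0.0, 1.0, -0.025, 0.0]
force: [0.2, -1.0, -1.9]
gripper_width: 0.588
```

```bash
python3 - <<'E'
from h import *
im=snap("wrist","w2"); go(645,17,140,-93.3)
wseg("g",im,[55,100,120],[85,255,255],12)
wseg("r",im,[0,180,100],[8,255,255],12)
wseg("y",im,[24,200,120],[35,255,255],12)
E
```

```text
clk 4.30 pos [645.   19.2 135.8] jaw -93.2 j6 1.48 grip 0.587 F [ 0.3 -0.3 -2.1]
tool shift [ 0.1  2.2 -4.2] yaw about tool z 0.1 | down axis err [-0.  0. -1.]
g c 674.1 -11.5 size 28.2 23.2 longdir 2.0 px [358. 153.] 
r c 650.3 118.0 size 104.4 124.9 longdir -3.8 px [201. 184.] 
y c 640.9 250.8 size 7.5 17.1 longdir -15.7 px [ 53. 211.]
```

View pics/w2.png

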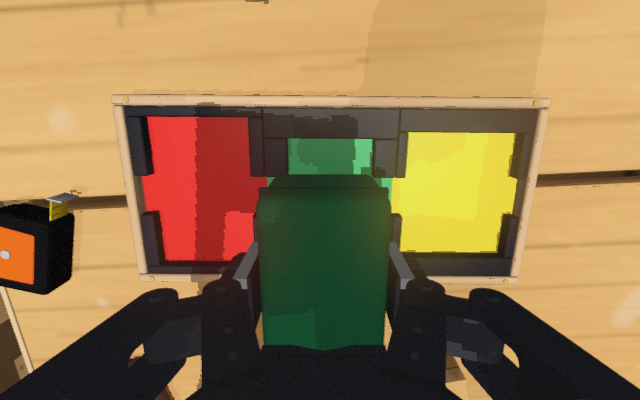

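The box is held straight. The tray rim corners show at about (113,97), (549,100), (519,283) and (140,280).

```bash
python3 - <<'E'
from h import *
np.set_printoptions(precision=1,suppress=True)
C=np.array([ray("wrist",p,24)[:2] for p in [(113,97),(549,100),(519,283),(140,280)]])
print(C,"centre",C.mean(0)); a=(C[0]+C[3]-C[1]-C[2])/2;b=(C[0]+C[1]-C[2]-C[3])/2
print("len",np.linalg.norm(a),np.degrees(np.arctan2(a[1],a[0])),"wid",np.linalg.norm(b),np.degrees(np.arctan2(b[1],b[0])))
im=cv2.imread("pics/w2.png")[:,:,::-1].copy()
im2=im.copy(); im2[:, :350]=0
wseg("y",im2,[22,150,100],[35,255,255],12)
print(ray("wrist",(258,190),168)[:2],ray("wrist",(390,190),168)[:2])
E
```

```text
[[ 730.   171.3]
 [ 709.8 -154.2]
 [ 557.3 -147.5]
 [ 578.5  182.1]] centre [643.9  12.9]
len 328.15898742395194 86.3886628618083 wid 152.28578809688892 -3.2963432447021637
y c 636.8 -90.6 size 105.3 104.5 longdir 86.8 px [454. 191.] 
[685.8  39.3] [683.3  -7.1]
```

send_rows([
  [-2, 6, 10, 0, 0, 0, 40],
  [0, 0, 25, 0, 0, 0, 40],
  [0, 0, 25, 0, 0, 0, 40],
  [0, 0, 20, 0, 0, 0, 40],
  [0, 0, 12, 0, 0, 0, 40],
  [0, 0, 7, 0, 0, 0, 40],
  [0, 0, 5, 0, 0, 0, 40],
  [0, 0, 0, 0, 0, 0, 40],
  [0, 0, 0, 0, 0, 0, 40],
])

```text
clock: 5.2
position: [642.8, 11.3, 33.1]
eef_rot: [0.0, 1.0, -0.025, 0.001]
force: [0.4, 0.8, -2.1]
gripper_width: 0.59
```

```bash
python3 - <<'E'
from h import *
go(642.5,13.5,30.5,-93.3)
E
```

```text
clk 5.20 pos [642.8  11.3  33.1] jaw -92.9 j6 1.47 grip 0.590 F [ 0.4  0.8 -2.1]
tool shift [-0.5 -2.2  2.6] yaw about tool z 0.4 | down axis err [ 0.001 -0.    -1.   ]
```

send_rows([
  [0, -1, 2, 0, 0, 0, 40],
  [0, 0, 1, 0, 0, 0, 40],
  [0, 0, 0, 0, 0, 0, 40],
  [0, 0, 0, 0, 0, 0, 64],
  [0, 0, 0, 0, 0, 0, 64],
  [0, 0, 0, 0, 0, 0, 64],
  [0, 0, 0, 0, 0, 0, 64],
  [0, 0, -15, 0, 0, 0, 64],
  [0, 0, -25, 0, 0, 0, 64],
  [0, 0, -35, 0, 0, 0, 85],
  [0, 0, -35, 0, 0, 0, 85],
])

```text
clock: 6.3
position: [642.1, 12.5, 141.3]
eef_rot: [0.0, 1.0, -0.025, -0.0]
force: [-0.5, -0.6, -0.8]
gripper_width: 0.992
```

```bash
python3 - <<'E'
from h import *
im=snap("wrist","w3"); go(420,225,140,105)
wseg("g",im,[45,100,20],[85,255,120],62)
im=snap("top","t3"); c=im[110:290,190:460]
hsv=cv2.cvtColor(im,cv2.COLOR_RGB2HSV); print(hsv[234,236],hsv[240,240],hsv[225,232],hsv[263,236],hsv[250,212])
E
```

```text
clk 6.35 pos [645.7  12.1 148.7] jaw -92.9 j6 1.47 grip 0.996 F [ 2.2 -0.3  4.5]
tool shift [-236.2 -201.3    5.9] yaw about tool z -17.9 | down axis err [ 0.011 -0.002 -1.   ]
g c 653.5 14.0 size 87.0 90.0 longdir -2.9 px [314. 193.] 
[102  67 155] [101  67 156] [102  62 149] [100  70 157] [100  56 118]
```

View pics/w3.png

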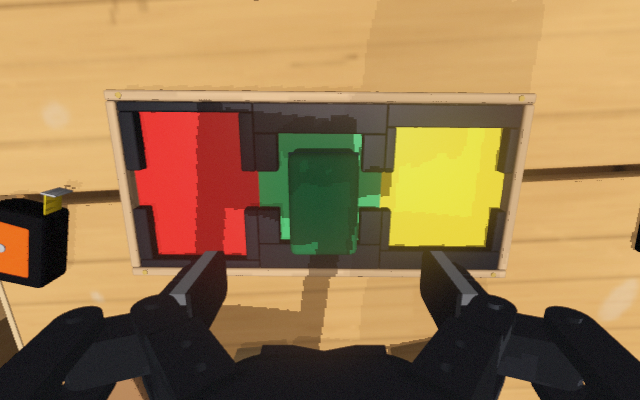

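Box sits flat in the green pocket (288–358, 150–253). Now for the sanding block.

send_rows([
  [-15, -12, 0, 0, 0, 0, 85],
  [-28, -24, 0, 0, 0, 0, 85],
  [-32, -27, 0, 0, 0, 0, 85],
  [-32, -27, 0, 0, 0, 0, 85],
  [-32, -27, 0, 0, 0, 0, 85],
  [-32, -27, 0, 0, 0, 0, 85],
  [-30, -25, 0, 0, 0, 0, 85],
  [-23, -20, 0, 0, 0, 0, 85],
  [-12, -12, 0, 0, 0, -6, 85],
  [0, 0, 0, 0, 0, -7, 85],
  [0, 0, 0, 0, 0, 0, 85],
])

```text
clock: 7.5
position: [416.3, 225.7, 139.8]
eef_rot: [-0.0, 0.996, 0.089, 0.0]
force: [0.3, -0.3, 0.3]
gripper_width: 0.994
```

```bash
python3 - <<'E'
from h import *
im=snap("wrist","w4"); go(420,225,7,100)
hsv=cv2.cvtColor(im,cv2.COLOR_RGB2HSV); print(hsv[190,320],hsv[170,310],hsv[100,320])
wseg("cork",im,[0,60,40],[14,200,190],31,3)
E
```

```text
clk 7.55 pos [416.7 225.3 139.8] jaw -80.0 j6 1.66 grip 0.995 F [-0.4  0.   0.5]
tool shift [  3.1   0.9 132.8] yaw about tool z -0.0 | down axis err [ 0.001  0.    -1.   ]
[ 13 138 120] [ 12 135 106] [ 16 142 153]
cork c 427.2 222.1 size 106.0 61.7 longdir 12.1 px [329. 181.] 
cork c 480.6 386.9 size 57.5 94.1 longdir -0.2 px [113.  72.] touch
cork c 327.8 427.3 size 39.9 141.7 longdir -4.2 px [ 68. 251.]
```

View pics/w4.png

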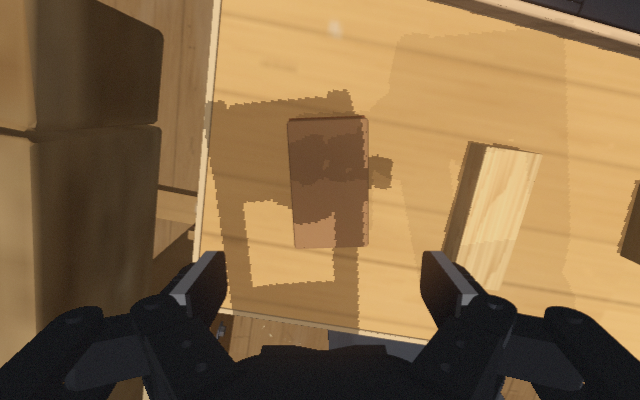

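send_rows([
  [10, 5, 13, 0, 0, -2, 85],
  [0, 0, 25, 0, 0, 0, 85],
  [0, 0, 25, 0, 0, 0, 85],
  [0, 0, 25, 0, 0, 0, 85],
  [0, 0, 20, 0, 0, 0, 85],
  [0, 0, 14, 0, 0, 0, 85],
  [0, 0, 9, 0, 0, 0, 85],
  [0, 0, 2, 0, 0, 0, 85],
  [0, 0, 0, 0, 0, 0, 55],
  [0, 0, 0, 0, 0, 0, 55],
  [0, 0, 0, 0, 0, 0, 55],
  [0, 0, 0, 0, 0, 0, 55],
], force=40)

```text
clock: 8.75
position: [428.2, 222.1, 7.1]
eef_rot: [-0.0, 0.994, 0.105, 0.001]
force: [-0.8, -0.3, 4.4]
gripper_width: 0.733
```

```bash
python3 - <<'E'
from h import *
go(649,118,140,-93.3)
E
```

```text
clk 8.75 pos [428.2 222.1   7.1] jaw -77.9 j6 1.61 grip 0.733 F [-0.8 -0.3  4.4]
tool shift [ 194.3  148.1 -132.5] yaw about tool z 15.4 | down axis err [ 0.002  0.    -1.   ]
```

send_rows([
  [0, 0, -18, 0, 0, 0, 55],
  [0, 0, -30, 0, 0, 0, 55],
  [0, 0, -35, 0, 0, 0, 55],
  [10, 8, -30, 0, 0, 0, 55],
  [24, 18, -19, 0, 0, 0, 55],
  [32, 25, 0, 0, 0, 0, 55],
  [34, 26, 0, 0, 0, 0, 55],
  [34, 26, 0, 0, 0, 0, 55],
  [30, 23, 0, 0, 0, 0, 55],
  [20, 14, 0, 0, 0, 0, 55],
  [10, 8, 0, 0, 0, 7.7, 55],
  [0, 0, 0, 0, 0, 7.7, 55],
])

```text
clock: 9.95
position: [649.8, 116.5, 137.8]
eef_rot: [0.0, 0.999, -0.032, 0.0]
force: [-0.6, -0.4, -0.2]
gripper_width: 0.739
```

send_rows([
  [0, 0, 0, 0, 0, 0, 55],
  [0, 0, 0, 0, 0, 0, 55],
])

```text
clock: 10.15
position: [647.8, 118.0, 138.1]
eef_rot: [-0.0, 1.0, -0.027, -0.0]
force: [-1.0, 0.1, -0.6]
gripper_width: 0.738
```

```bash
python3 - <<'E'
from h import *
im=snap("wrist","w5"); go(650,117.5,20.5,-93.3)
wseg("cork",im,[0,60,40],[14,200,190],139.5-7.1+31,1)
E
```

```text
clk 10.20 pos [647.8 118.2 138.3] jaw -93.1 j6 1.64 grip 0.736 F [-0.2  0.3 -0.5]
tool shift [  2.3   0.5 117.8] yaw about tool z 0.2 | down axis err [-0.  0. -1.]
cork c 668.8 122.6 size 97.8 120.9 longdir -15.6 px [308. 216.]
```

View pics/w5.png

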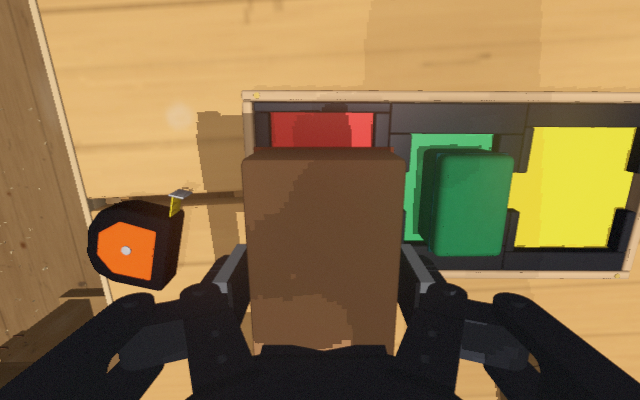

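```bash
python3 - <<'E'
from h import *
a=ray("wrist",(243,160),162)[:2];b=ray("wrist",(405,160),162)[:2];m=(a+b)/2
u=np.array([np.cos(np.radians(-3.3)),np.sin(np.radians(-3.3))])
print(a,b,"cork centre",m-53.5*u)
for p in [(272,113),(373,113)]: print("red back corner",ray("wrist",p,12)[:2])
print("rim",ray("wrist",(243,93),24)[:2], "expected red back centre",np.array([650,117.5])+62*u)
E
```

```text
[698.28491331 144.4989486 ] [695.10105952  84.81968201] cork centre [643.28169922 117.73899075]
red back corner [714.70536246 155.032952  ]
red back corner [710.4014924   74.44644314]
rim [730.31415875 173.60384575] expected red back centre [711.89719263 113.93103033]
```

send_rows([
  [5, 0, 15, 0, 0, 0, 55],
  [0, 0, 28, 0, 0, 0, 55],
  [0, 0, 28, 0, 0, 0, 55],
  [0, 0, 20, 0, 0, 0, 55],
  [0, 0, 12, 0, 0, 0, 55],
  [0, 0, 7, 0, 0, 0, 55],
  [0, 0, 5, 0, 0, 0, 55],
  [0, 0, 2, 0, 0, 0, 55],
  [0, 0, 0, 0, 0, 0, 55],
])

```text
clock: 11.1
position: [653.7, 117.6, 21.9]
eef_rot: [-0.0, 1.0, -0.029, 0.001]
force: [-0.1, 0.8, -0.3]
gripper_width: 0.734
```

```bash
python3 - <<'E'
from h import *
go(653,117.5,20,-93.3)
E
```

```text
clk 11.10 pos [653.7 117.6  21.9] jaw -93.3 j6 1.64 grip 0.734 F [-0.1  0.8 -0.3]
tool shift [-0.7  0.2  1.9] yaw about tool z 0.0 | down axis err [ 0.001  0.    -1.   ]
```

send_rows([
  [0, 0, 2, 0, 0, 0, 55],
  [0, 0, 0, 0, 0, 0, 55],
  [0, 0, 0, 0, 0, 0, 76],
  [0, 0, 0, 0, 0, 0, 76],
  [0, 0, 0, 0, 0, 0, 76],
  [0, 0, 0, 0, 0, 0, 76],
  [0, 0, -15, 0, 0, 0, 76],
  [0, 0, -25, 0, 0, 0, 76],
  [0, 0, -35, 0, 0, 0, 85],
  [0, 0, -35, 0, 0, 0, 85],
  [0, 0, -10, 0, 0, 0, 85],
  [0, 0, 0, 0, 0, 0, 85],
])

```text
clock: 12.3
position: [654.8, 117.7, 142.6]
eef_rot: [-0.0, 1.0, -0.029, 0.003]
force: [0.0, 0.4, -0.5]
gripper_width: 0.993
```

```bash
python3 - <<'E'
from h import *
im=snap("wrist","w6"); go(600,280,140,100)
wseg("cork",im,[9,60,40],[14,200,190],43,1)
wseg("orange",im,[3,200,130],[14,255,255],36,1)
E
```

```text
clk 12.35 pos [653.5 117.6 140.3] jaw -93.3 j6 1.64 grip 0.994 F [-0.3  0.3  0. ]
tool shift [ -62.7 -159.     0.2] yaw about tool z -13.3 | down axis err [ 0.002  0.    -1.   ]
cork c 652.1 74.6 size 193.3 133.1 longdir 84.9 px [345. 182.] 
orange c 613.3 279.3 size 44.8 46.4 longdir -17.3 px [133. 257.]
```

View pics/w6.png

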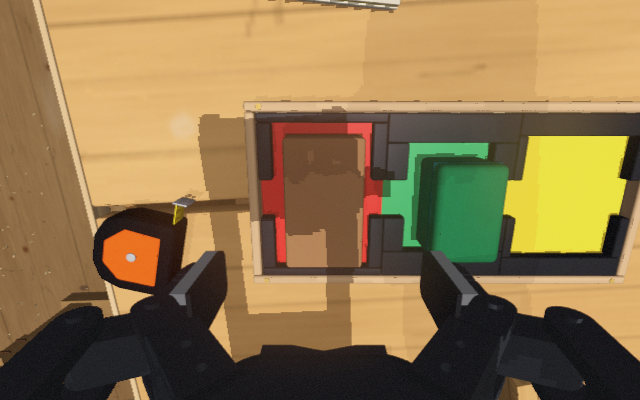

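Cork is down in the red pocket (285–364, 135–267). Tape measure: orange at (130,257), hook pointing up-right at (183,201). I'll approach it to measure.

send_rows([
  [-8, -18, 0, 0, 0, 0, 85],
  [-11, -30, 0, 0, 0, 0, 85],
  [-12, -32, 0, 0, 0, 0, 85],
  [-12, -32, 0, 0, 0, 0, 85],
  [-11, -30, 0, 0, 0, 0, 85],
  [-8, -18, 0, 0, 0, 7.5, 85],
  [0, 0, 0, 0, 0, 7.5, 85],
  [0, 0, 0, 0, 0, 0, 85],
  [0, 0, 0, 0, 0, 0, 85],
])

```text
clock: 13.25
position: [599.3, 281.3, 137.7]
eef_rot: [0.001, 0.988, -0.157, -0.001]
force: [0.4, 1.1, -0.8]
gripper_width: 0.997
```

```bash
python3 - <<'E'
from h import *
im=snap("wrist","w7"); go(600,280,6,72)
wseg("orange",im,[3,200,130],[14,255,255],34,1)
wseg("black",im[:],[0,0,0],[180,255,28],34,3)
cv2.imwrite("pics/w7c.png",cv2.resize(im[100:300,200:460,::-1],None,fx=3,fy=3,interpolation=cv2.INTER_CUBIC))
E
```

```text
clk 13.30 pos [599.8 280.9 138.1] jaw -108.1 j6 2.16 grip 0.997 F [-0.4 -0.1  0.7]
tool shift [  0.7   0.6 132.1] yaw about tool z -0.1 | down axis err [-0.002 -0.001 -1.   ]
orange c 613.6 282.1 size 44.6 46.2 longdir -17.1 px [320. 182.] 
black c 474.6 324.3 size 604.8 128.0 longdir 71.9 px [318. 354.] touch
black c 476.6 490.8 size 9.5 28.4 longdir -9.6 px [150. 388.] touch
black c 375.6 181.3 size 6.6 28.8 longdir -17.4 px [497. 386.] touch
```

View pics/w7c.png

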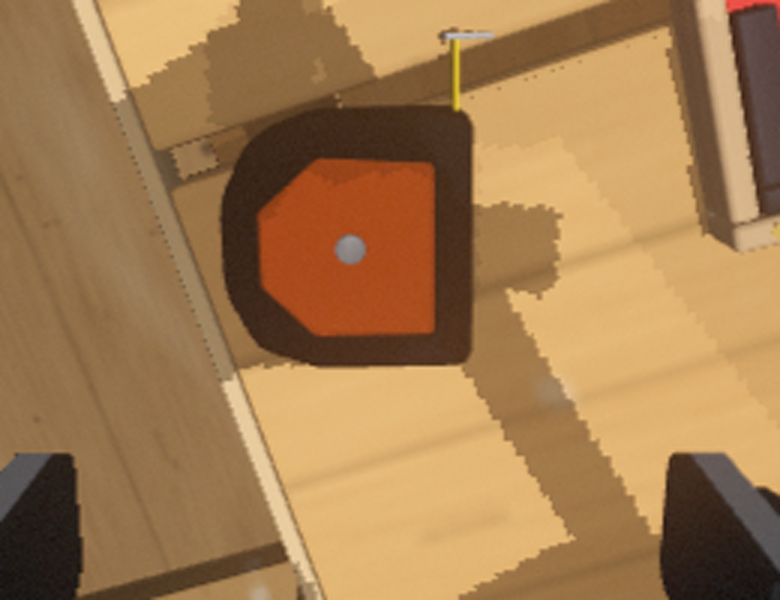

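```bash
python3 - <<'E'
from h import *
c=[ray("wrist",p,33)[:2] for p in [(274.3,178.7),(357.3,178.7),(315.8,135.3),(315.8,222)]]
print(np.round(c,1),np.linalg.norm(c[0]-c[1]),np.linalg.norm(c[2]-c[3]))
m=(c[2]+c[3])/2; print(m); go(*m,6,72)
E
```

```text
[[626.3 311.4]
 [606.3 250.1]
 [647.7 270.3]
 [582.6 292. ]] 64.42835331416903 68.63958787763715
[615.13605625 281.11229389]
clk 13.30 pos [599.8 280.9 138.1] jaw -108.1 j6 2.16 grip 0.997 F [-0.4 -0.1  0.7]
tool shift [ 14.8  -5.2 132.1] yaw about tool z -0.1 | down axis err [-0.002 -0.001 -1.   ]
```

send_rows([
  [15, -5, 13, 0, 0, 0, 85],
  [0, 0, 25, 0, 0, 0, 85],
  [0, 0, 25, 0, 0, 0, 85],
  [0, 0, 25, 0, 0, 0, 85],
  [0, 0, 20, 0, 0, 0, 85],
  [0, 0, 14, 0, 0, 0, 85],
  [0, 0, 8, 0, 0, 0, 85],
  [0, 0, 2, 0, 0, 0, 85],
  [0, 0, 0, 0, 0, 0, 55],
  [0, 0, 0, 0, 0, 0, 55],
  [0, 0, 0, 0, 0, 0, 55],
  [0, 0, 0, 0, 0, 0, 55],
], force=60)

```text
clock: 14.5
position: [617.5, 281.4, 9.0]
eef_rot: [-0.001, 0.987, -0.159, 0.001]
force: [1.1, 0.9, 6.5]
gripper_width: 0.743
```

```bash
python3 - <<'E'
from h import *
go(600,-91,150,-93.3)
E
```

```text
clk 14.50 pos [617.5 281.4   9. ] jaw -108.3 j6 2.15 grip 0.743 F [1.1 0.9 6.5]
tool shift [ 100.6  358.8 -141.3] yaw about tool z -15.0 | down axis err [ 0.003  0.001 -1.   ]
```

send_rows([
  [0, 0, -15, 0, 0, 0, 55],
  [0, 0, -30, 0, 0, 0, 55],
  [0, 0, -35, 0, 0, 0, 55],
  [0, 0, -35, 0, 0, 0, 55],
  [6, 15, -16, 0, 0, 0, 55],
  [11, 28, 0, 0, 0, 0, 55],
  [14, 37, 0, 0, 0, 0, 55],
  [15, 38, 0, 0, 0, 0, 55],
  [15, 38, 0, 0, 0, 0, 55],
  [15, 38, 0, 0, 0, 0, 55],
  [15, 38, 0, 0, 0, 0, 55],
  [15, 38, 0, 0, 0, 0, 55],
])

```text
clock: 15.7
position: [630.9, -11.2, 137.6]
eef_rot: [0.0, 0.987, -0.159, -0.001]
force: [1.5, 0.3, -2.7]
gripper_width: 0.743
```

send_rows([
  [14, 36, 0, 0, 0, 0, 55],
  [11, 28, 0, 0, 0, 0, 55],
  [5, 14, 0, 0, 0, -7.5, 55],
  [0, 0, 0, 0, 0, -7.5, 55],
  [0, 0, 0, 0, 0, 0, 55],
  [0, 0, 0, 0, 0, 0, 55],
])

```text
clock: 16.3
position: [635.3, -92.5, 137.8]
eef_rot: [-0.0, 1.0, -0.031, -0.001]
force: [-0.9, 0.8, -2.5]
gripper_width: 0.738
```

```bash
python3 - <<'E'
from h import *
im=snap("wrist","w8"); go(637,-91,140,-93.3)
E
```

```text
clk 16.35 pos [635.5 -92.1 138. ] jaw -93.5 j6 1.31 grip 0.739 F [-0.2 -0.2 -2.4]
tool shift [ 1.4 -1.2 -2. ] yaw about tool z -0.2 | down axis err [-0.001  0.    -1.   ]
```

View pics/w8.png

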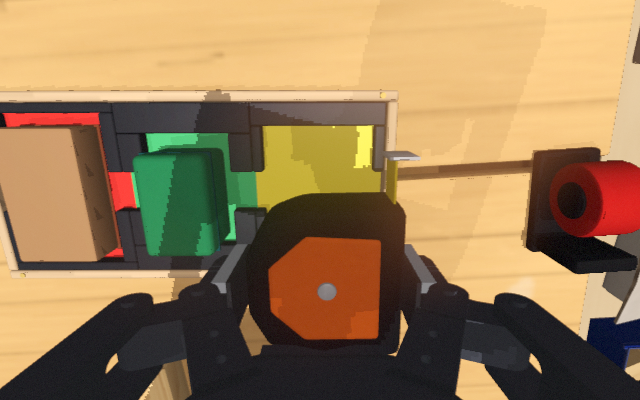

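```bash
python3 - <<'E'
from h import *
for p,z in [((263,126),12),((372,126),12),((396,92),24),((327,292),165),((402,155),145),((402,155),155)]: print(p,z,ray("wrist",p,z)[:2].round(1))
s=bot.state(); T=rot(s["eef_rot"])
for p in [(327,292)]: print("axle in tool",(T.T@(ray("wrist",p,165)-s["position"])).round(1))
go(629,-87,21.5,-93.3)
E
```

```text
(263, 126) 12 [693.  -47.4]
(372, 126) 12 [ 687.7 -135.1]
(396, 92) 24 [ 712.2 -151.9]
(327, 292) 165 [631.8 -94. ]
(402, 155) 145 [ 682.2 -128.5]
(402, 155) 155 [ 683.6 -126.2]
axle in tool [ -3.7   2.1 -27. ]
clk 16.35 pos [635.5 -92.1 138. ] jaw -93.5 j6 1.31 grip 0.739 F [-0.2 -0.2 -2.4]
tool shift [ -6.7  -4.7 116.5] yaw about tool z -0.2 | down axis err [-0.001  0.    -1.   ]
```

send_rows([
  [-5, -4, 15, 0, 0, 0, 55],
  [0, 0, 27, 0, 0, 0, 55],
  [0, 0, 27, 0, 0, 0, 55],
  [0, 0, 20, 0, 0, 0, 55],
  [0, 0, 12, 0, 0, 0, 55],
  [0, 0, 7, 0, 0, 0, 55],
  [0, 0, 4, 0, 0, 0, 55],
  [0, 0, 2, 0, 0, 0, 55],
  [0, 0, 0, 0, 0, 0, 55],
  [0, 0, 0, 0, 0, 0, 55],
])

```text
clock: 17.35
position: [632.0, -88.0, 25.2]
eef_rot: [0.0, 1.0, -0.029, 0.001]
force: [0.1, 0.0, -2.3]
gripper_width: 0.738
```

```bash
python3 - <<'E'
from h import *
im=snap("wrist","w9"); go(631,-87,21,-93.3)
E
```

```text
clk 17.40 pos [631.9 -88.   25.2] jaw -93.3 j6 1.32 grip 0.741 F [-0.5  0.5 -3.2]
tool shift [-1.  -1.   4.1] yaw about tool z -0.0 | down axis err [ 0.001 -0.    -1.   ]
```

View pics/w9.png

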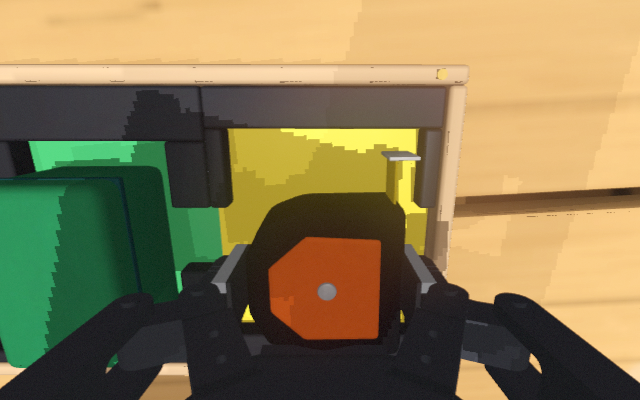

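```bash
python3 - <<'E'
from h import *
s=bot.state(); T=rot(s["eef_rot"])
for n,p,z in [("lipR",(417,160),24),("lipL",(231,160),24),("lipBack",(325,128),24),("hookR",(420,155),48),("hookR",(420,155),38),("hookR",(420,155),28),("hookL",(384,153),38),("caseR",(404,220),49),("caseL",(250,285),49),("caseFront",(325,200),49)]:
    print(n,z,(T.T@(ray("wrist",p,z)-s["position"])).round(1))
E
```

```text
lipR 24 [45.5 42.3  1.2]
lipL 24 [ 45.4 -40.5   1.2]
lipBack 24 [59.4  1.3  1.2]
hookR 48 [ 50.8  36.4 -22.8]
hookR 38 [ 49.5  39.4 -12.8]
hookR 28 [48.2 42.3 -2.8]
hookL 38 [ 50.3  24.9 -12.8]
caseR 49 [ 25.8  31.9 -23.8]
caseL 49 [ -2.4 -29.4 -23.9]
caseFront 49 [ 33.8   1.3 -23.8]
```

send_rows([
  [1, -2, 2, 0, 0, 0, 55],
  [0, 0, 1.5, 0, 0, 0, 55],
  [0, 0, 0, 0, 0, 0, 55],
  [0, 0, 0, 0, 0, 0, 55],
])

```text
clock: 17.8
position: [632.8, -85.8, 21.1]
eef_rot: [-0.0, 1.0, -0.029, 0.0]
force: [-0.6, 1.3, 0.3]
gripper_width: 0.742
```

send_rows([
  [0, 0, 0, 0, 0, 0, 78],
  [0, 0, 0, 0, 0, 0, 78],
  [0, 0, 0, 0, 0, 0, 78],
  [0, 0, 0, 0, 0, 0, 78],
  [0, 0, -15, 0, 0, 0, 78],
  [0, 0, -25, 0, 0, 0, 78],
  [-10, 0, -35, 0, 0, 0, 85],
  [-25, 0, -35, 0, 0, 0, 85],
  [-25, 0, -25, 0, 0, 0, 85],
  [-10, 0, 0, 0, 0, 0, 85],
  [0, 0, 0, 0, 0, 0, 85],
  [0, 0, 0, 0, 0, 0, 85],
])

```text
clock: 19.0
position: [562.7, -81.8, 155.5]
eef_rot: [-0.0, 1.0, -0.029, -0.0]
force: [0.2, -0.3, -0.0]
gripper_width: 0.995
```

```bash
python3 - <<'E'
from h import *
im=snap("wrist","w10"); go(560,13,160,-93.3); print(bot.camera_params("wrist")["eye"])
E
```

```text
clk 19.05 pos [562.8 -81.8 154.9] jaw -93.3 j6 1.29 grip 0.991 F [-0.6 -0.3 -0.9]
tool shift [ -8.2 -94.5  -5. ] yaw about tool z -0.0 | down axis err [-0.001  0.    -1.   ]
[629.2313242  -86.36697431 298.75117489]
```

View pics/w10.png

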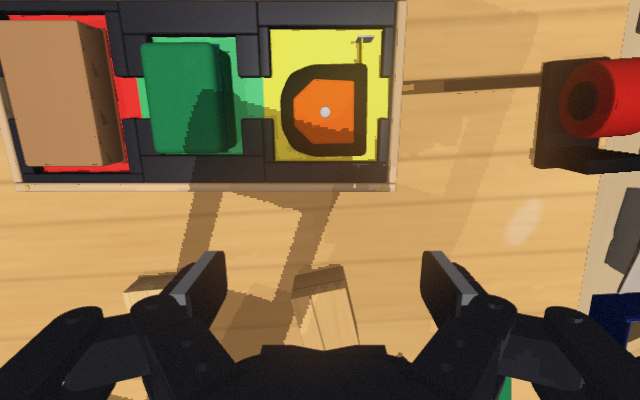

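Tape lies in the yellow pocket (281–367, 64–156). Last, I'll centre the camera over the tray and overlay the ideal outlines.

send_rows([
  [0, -20, -15, 0, 0, 0, 85],
  [0, -30, -25, 0, 0, 0, 85],
  [-5, -30, -25, 0, 0, 0, 85],
  [-5, -14, -15, 0, 0, 0, 85],
  [0, 0, 0, 0, 0, 0, 85],
  [0, 0, 0, 0, 0, 0, 85],
  [0, 0, 0, 0, 0, 0, 85],
])

```text
clock: 19.75
position: [557.8, 11.8, 233.9]
eef_rot: [-0.0, 1.0, -0.029, -0.002]
force: [-0.1, -0.5, -0.8]
gripper_width: 0.993
```

```bash
python3 - <<'E'
from h import *
im=snap("wrist","w11"); go(560,13,200,-93.3)
v=im[:,:,::-1].copy(); cp=bot.camera_params("wrist")
a=np.radians(-3.4); u=np.array([np.cos(a),np.sin(a)]); w=np.array([-u[1],u[0]])  # u: inlay long axis, w: tray long (+y)
c0=np.array([643.7,13.4])
def box(c,lx,ly,z,col):
    P=[np.r_[c+i*lx/2*w+j*ly/2*u,z] for i,j in((1,1),(1,-1),(-1,-1),(-1,1))]
    q=np.array([proj("wrist",p,cp) for p in P]); cv2.polylines(v,[(q*16).astype(np.int32)],True,col,1,cv2.LINE_AA,4)
box(c0,330,156,24,(255,255,255))
for k,(W,H),(lx,ly,h) in [(-1,(88,104),(66,68,33)),(0,(68,93),(51,76,50)),(1,(81,124),(64,107,31))]:
    c=c0+104*k*w
    box(c,W,H,24,(255,0,255))
    cc=c-10*u+3*w if k==-1 else c
    box(cc,lx,ly,12+h,(255,255,0))
cv2.imwrite("pics/w11o.png",cv2.resize(v[60:320,80:560],None,fx=1.66,fy=1.66,interpolation=cv2.INTER_CUBIC))
E
```

```text
clk 19.80 pos [557.7  11.7 234. ] jaw -93.4 j6 1.45 grip 0.997 F [-0.4  0.7 -0.4]
tool shift [ 2.3 -1.5 34. ] yaw about tool z -0.1 | down axis err [-0.003  0.    -1.   ]
```

View pics/w11o.png

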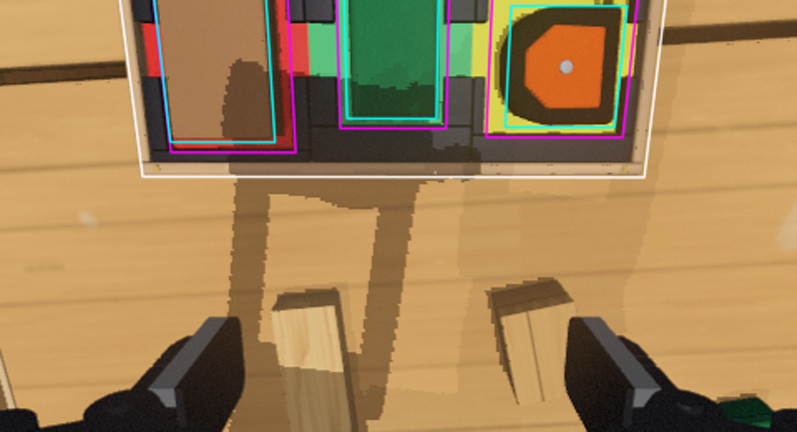

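The outlines match to within a few mm: all three items lie flat inside their pockets, and both offcuts stand where they were. Handing in.

```bash
python3 -c "
from h import *
print(bot.finish_job())"
```

```text
the job is handed in; nothing more can be done
None
```

The kit is packed and the job was handed in at about 20 s on the robot's clock: bit box in the green pocket, sanding block in the red, tape measure in the yellow.

- **Placing:** In the last wrist picture I overlaid the outline each item should have. All three lie flat in their pockets, within about 2–4 mm of centre. The tape measure is the furthest off, slightly towards the green pocket, and still well inside the 14 mm limit. The far part of the tray was cut off in that overlay view. The picture before it, taken from further back, showed nearly the whole tray with nothing out of place.
- **Not measured:** I judged height and tilt by eye from the pictures.
- **Things to leave alone:** I never touched the dispenser or the offcuts, and in the last pictures they stand where they were. I did not re-measure their positions.
- **Disagreement:** The top and wrist cameras differed by 2–3 mm. I relied on the wrist camera because it agreed with the gripper's own position.
- **Robot:** The gripper was open and clear of everything at hand-in, at a height of about 234 mm.

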